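Load a yellow label roll into the label printer

ROBOT

A 6-joint arm with a two-finger parallel gripper is mounted at the origin on the work surface. World frame = base frame: x ahead of the robot, y to its left, z up, the work surface at z = 0. Lengths are in m, angles in rad, forces in N, time in s.
With the tool pointing down it reaches from about 0.3 to 1 m from the base axis. Payload 5.1 kg.
Tool frame: the origin (TCP) lies at the very end of the fingers, on their centre line; the grasp point (between the pads) lies 19 mm behind it (env.tcp_to_grasp is the distance from the TCP to the grasp point, in m); y points along the fingers, z is the direction in which the jaws open and shut, and the axes are right-handed (so a half turn about y gives the same grasp; the last joint's range is limited). The gripper opens to 95 mm and grips with 3 to 60 N. Pads are 20 mm wide; open, the fingers measure 119 mm over their backs; the gripper's body (75 mm by 180 mm) begins 59 mm behind the grasp point.
Start: joints at [1.256, 0.124, 1.65, -0, 1.367, -0.083], TCP at [0.149, 0.633, 0.215] pointing down, gripper open.
Joint ranges: [-2.61, 2.61], [-1.02, 2.33], [0.03, 2.71], [-1.35, 4.49], [0.32, 2.68], [-2.91, 2.91]. Speed limits (rad/s): [2.57, 2.57, 3.14, 3.14, 3.14, 3.14].

INTERFACE

Orientations are given as a unit quaternion [x, y, z, w].
In Python, from cell import env gives the robot as it stands.
- The arm moves only by the tool drive_tool, never from a script. Its argument "deltas" is a list that holds one entry, the list of rows, each a list of 7 numbers: the closure, from 0 (fully open) to 1 (shut), then the shift along the tool's x, y, z in m, then the turn, a rotation vector about the tool's x, y, z in degrees. In form: [[[grip, dx, dy, dz, ax, ay, az], ...]]. A call has 1 to 12 rows; each row shifts and turns the commanded pose from where the row before left it, along the tool's axes as they then stand; what a row does not reach is not made up. A row lasts 1/10 s, in which the tool goes at most 50 mm and 8.59 degrees, less where a joint would pass 70% of its speed; a pose out of reach is approached as far as the arm can. A call with a gripper value outside its range is refused whole. The fingers move at their own pace and stop on an object; "force" is the grip in N (left out, the last holds). Time passes only in rows, so rows that do not move let the fingers close. It gives the time, the measured TCP pose, the force and the opening at its end, in the units of the state.
- env.sense(): the state, without advancing time (a new reading comes with each control period).
- env.capture(name): name is "side" or "top"; returns a dict with "pixels" (480x640x3 uint8, red, green, blue), "range_z" (480x640 float32, m along the optical axis (not along the pixel's ray), 0 where there is no reading), "fovy" (degrees; the focal length in pixels is half the picture's height over the tangent of half this angle, whatever the lens; pixels are square), "cx", "cy" (the principal point, pixels), "camera_from_world" (4x4, takes a point from world to camera coordinates). Camera axes: x right, y down, z forward; pixel columns grow to the right and rows downward; lengths in m; the calibration is good to about 2 mm. A picture is of the moment at which its call begins.
- env.job_done(): hands the job in, once; it reports no verdict.
The state is a dict: "clock": time; "qpos": joint angles; "qd": joint speeds; "joint_efforts": joint torques, N m; "ee_pos": TCP position; "orientation": TCP orientation; "wrist_force": force on the tool from outside, world axes, zero at the start; "ft_torque": the same for the moment, N m; "width": finger opening in m.
Only numpy, scipy, OpenCV 4.12 (cv2) and the standard library are available. Lean on these libraries where they do the work, as an engineer would, in place of code of your own. Each camera call takes 0.05 s, during which the arm holds its last target.

TASK

Load the label printer with yellow labels: press the blue release button on the printer's side so that its sprung cover pops up, then steady the cover and ease it all the way back, without letting it slam, until it rests fully open on its stop. Then take the yellow roll from the blue rack and set it down gently on the two rollers in the printer's bay, between the green guides and square to the printer. Leave the white roll and the other things on the table alone, and let go of everything at the end.

Things in the scene. Friction and masses are not known exactly. Their poses are not given: they have to be found in the camera images.
- printer: Grey label printer with a white cover, fixed, 240 (its x) x 160 mm (y), cover top 112 mm high. Origin: centre of its underside, on the table. x points from its front (label slot) to its rear (hinge), y left, z up. Its front deck (x -120 to -75) is 85 mm high. On its right side a grey pod (x -20 to +60, y -80 to -136, 70 mm high) carries the release button.
- bay_floor (a point): Middle of the floor of the bay under the cover, printer x 0, y 0, 30 mm above the table; printer's axes. The bay is open on top, x -75 to +86, y -68 to +68 mm, its walls 98 mm high. In its rear left corner stands the steel spring pin that lifts the cover (x +65, y +58, 8 mm thick, tip up to 120 mm high).
- roll_seat (a point): Where the centre of a seated roll lies: printer x 0, y 0, 60 mm high; printer's axes. Two steel rollers, 10 mm in diameter, lie along y at x -21 and +21 (tops 40 mm high) and carry the roll; two green guides (4 mm thick, x -35 to +35, tops 52 mm high) stand at y -43 and +43.
- cover_hinge (a point): Middle of the cover's hinge line, at printer x +95, y 0, 100 mm high; printer's axes. The hinge line runs along the printer's y.
- cover_lip (a point): Middle of the lower edge of the cover's free front end (closed: printer x -85, 100 mm high); moves with it. The cover is a flat plate, 180 mm from hinge to free end, 140 wide, 12 thick, 0.25 kg; its underside is the plane through hinge line and this point. A steel tongue near its right corner (printer y -60 to -30) reaches 10 mm beyond and 12 mm below this edge.
- cover (a joint): Cover angle, rad: 0 closed and latched, growing as it opens. Released, it springs up and settles on its spring pin at about 0.6. From there it lifts freely (about 1.2 N at the free end), falls back to 0.6 if let go before upright (1.57); beyond upright it leans by its own weight onto its stop at 1.85 and stays.
- release_top (a point): Centre of the top of the blue round release button, 28 mm in diameter, 88 mm above the table at rest, at printer x +20, y -108 mm; pressed straight down.
- release (a joint): Travel of the release button, m: 0 at rest, 0.006 fully pressed (about 5 N); the cover unlatches from about 0.0045. It springs back.
- yellow_roll: Yellow label roll, the one to load: cylinder 56 mm in diameter, 60 mm long, 0.09 to 0.18 kg, lying. Origin: its centre. Its axis is its y axis. It starts on the rack, its centre 42 mm above the table.
- white_roll: White label roll of the same size, lying beside the yellow one on the rack, 100 mm between centres. Origin: its centre; its axis is its y axis.
- rack: Blue base plate fixed to the table, 100 (its x) x 200 (y) x 12 mm, with two steel bars of 10 mm diameter along y at x -21 and +21 mm (tops 22 mm above the table) on which the two rolls lie end to end, at y -50 and +50 mm; which is where varies. Origin: centre of its underside.
- tape: ring of brown packing tape, 80 mm across, 25 mm high, lying flat; origin at the centre of its underside
- scanner: black hand-held barcode scanner with a yellow nose, about 190 x 60 x 46 mm, lying on its side; origin under its middle
- small_carton: small cardboard carton with yellow stickers, 90 x 60 x 45 mm; origin at the centre of its underside
- flat_carton: low cardboard carton with yellow stickers, 100 x 70 x 40 mm; origin at the centre of its underside
- jar: small jar, 56 mm across, 80 mm high; origin at the centre of its underside
- marker: black marker pen with a red cap, 125 mm long, 18 mm thick; origin under its middle
Things that resemble listed ones, but are neither listed nor needed, are in the scene too. Of the things like the yellow_roll, leave any that is pink or red; of the rest the smaller one is meant.

How it is judged:
On the way, in this order (a step that is already met when the one before it is completed fails the run):
1. the cover has popped up after the release button was pressed (cover past 0.35 rad), the yellow roll not yet in the printer (value of joint cover between 0.35 and 1.4 rad and distance between yellow_roll and roll_seat above 0.1 m), for 0.1 s.
2. the cover rests fully open on its stop (past 1.75 rad, still), the yellow roll not yet in the printer (value of joint cover above 1.75 rad and velocity of joint cover between -0.3 and 0.3 rad/s and distance between yellow_roll and roll_seat above 0.1 m), for 0.2 s.
At the end, for the whole second after the job is handed in: The cover stands fully open on its stop (past 1.7 rad), and the yellow roll lies at rest and released on the two rollers in the bay, its centre within 8 mm (printer x), 13 mm (printer y) and 5 mm (height) of the seat, its axis along the printer's y within 0.15 rad (value of joint cover above 1.7 rad and x of yellow_roll in the frame of roll_seat between -0.008 and 0.008 m and y of yellow_roll in the frame of roll_seat between -0.013 and 0.013 m and z of yellow_roll in the frame of roll_seat between -0.005 and 0.005 m and angle between the y axis of yellow_roll and the y axis of printer, either way round below 0.15 rad and linear speed of yellow_roll below 0.03 m/s and angular speed of yellow_roll below 0.3 rad/s and contact force between yellow_roll and the fingers below 0.05 N); the robot touches nothing.
It fails at once if the cover is slammed: it turns faster than 2.5 rad/s beyond 1.3 rad (value of joint cover above 1.3 rad and velocity of joint cover above 2.5 rad/s).
It fails at once if the yellow roll is dropped: it moves faster than 0.75 m/s over or in the printer's bay (linear speed of yellow_roll above 0.75 m/s and distance between yellow_roll and roll_seat below 0.08 m).
It fails at once if the white roll is moved by more than 20 mm (distance of white_roll from where it was at the start of the episode above 0.02 m).
It fails at once if another thing on the table is moved by more than 30 mm (distance of any of tape, scanner, small_carton, flat_carton, jar, marker from where it was at the start of the episode above 0.03 m).
It also fails if it takes over 66 s, if anything falls off the work surface, if the arm or the gripper's body presses on something with over 40 N, if the wrist force passes 120 N, or if a joint passes its speed limit or range.

## Working session

There is one attempt and no reset: what is moved stays moved. The work goes in short steps, Python scripts to look and compute and a tool call to move; the robot and the scene stay as the last step left them, time stands still between calls to the robot, and variables do not carry over. Pictures are saved under pics/ and viewed, and the job is handed in when it is done.

Besides the shell and the picture viewer there is one more tool, called after "Request:" as name(argument=value, ...) on one line, values as JSON. drive_tool: Moves the arm, as the interface text tells. Its arguments: {"type":"object","properties":{"deltas":{"type":"array"},"force":{"type":"number"}},"required":["deltas"]}

```bash
ls; mkdir -p pics
python3 - <<'E'
from cell import env
import cv2,numpy as np
print(env.sense(), env.tcp_to_grasp)
for n in("side","top"):
    c=env.capture(n); cv2.imwrite(f"pics/{n}0.png",c["pixels"][:,:,::-1]); np.savez(f"{n}0.npz",**c)
    print(n,c["fovy"],c["cx"],c["cy"],c["camera_from_world"].round(4).tolist())
E
```

```text
pics
{'clock': 0.0, 'qpos': array([ 1.25639108e+00,  1.24500675e-01,  1.65171221e+00, -2.27002876e-05,
        1.36749808e+00, -8.25955470e-02]), 'qd': array([-0.00199583,  0.00011402,  0.00024039,  0.0006026 , -0.00341676,
       -0.00045547]), 'joint_efforts': array([-3.66253644e-04, -4.17593622e+01, -3.59938252e+01,  7.74318748e-02,
        4.91379225e-02, -1.96442738e-04]), 'ee_pos': array([0.14915655, 0.63197377, 0.21336734]), 'orientation': array([ 0.70309805, -0.08191205,  0.08163208, -0.7016265 ]), 'wrist_force': array([-0.48702992,  0.29516734, -0.46609377]), 'ft_torque': array([-0.01385184,  0.05031033, -0.05227764]), 'width': 0.09532374223888535} 0.0188
side 45.775624690019896 327.6778477528365 243.61783545403765 [[0.9413, -0.3371, -0.0187, -0.535], [-0.2498, -0.658, -0.7104, 0.1999], [0.2272, 0.6734, -0.7035, 1.3139], [0.0, 0.0, 0.0, 1.0]]
top 44.389899519843894 311.47836329330005 239.2210347960307 [[-0.0032, -0.9999, -0.0132, 0.0181], [-0.9983, 0.0039, -0.0575, 0.5387], [0.0576, 0.013, -0.9983, 1.6175], [0.0, 0.0, 0.0, 1.0]]
```

View pics/top0.png

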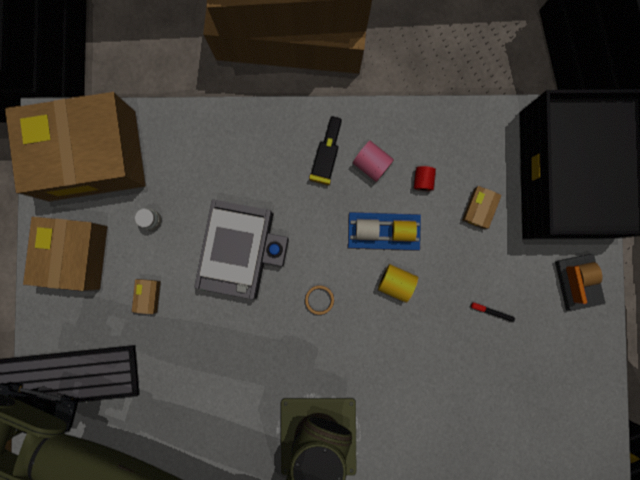

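View pics/side0.png

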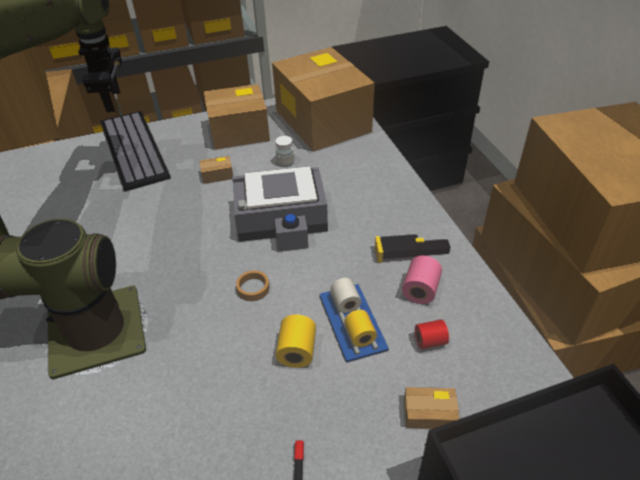

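Candidates for the yellow roll in the top view: a small yellow one on the blue rack (404,231), a larger yellow one on the table (399,284), a red one (425,178) and a pink one (373,160). The rack roll fits, as it is the smaller yellow one and lies on the rack. I'll confirm with a crop and measure.

```bash
cat > h.py <<'E'
import numpy as np,cv2
def K(c):
    f=240/np.tan(np.radians(float(c["fovy"]))/2); return f,float(c["cx"]),float(c["cy"])
def ray(c,uv):
    f,cx,cy=K(c); T=np.asarray(c["camera_from_world"]); R=T[:3,:3]; o=-R.T@T[:3,3]
    uv=np.atleast_2d(np.asarray(uv,float)); d=np.c_[(uv[:,0]-cx)/f,(uv[:,1]-cy)/f,np.ones(len(uv))]@R
    return o,d
def plane(c,uv,z):
    o,d=ray(c,uv); return o+d*((z-o[2])/d[:,2])[:,None]
def cloud(c):
    v,u=np.mgrid[:480,:640]; o,d=ray(c,np.c_[u.ravel(),v.ravel()])
    return (o+d*np.asarray(c["range_z"]).reshape(-1,1)).reshape(480,640,3)
def proj(c,P):
    f,cx,cy=K(c);T=np.asarray(c["camera_from_world"]);q=np.atleast_2d(P)@T[:3,:3].T+T[:3,3]
    return np.c_[f*q[:,0]/q[:,2]+cx,f*q[:,1]/q[:,2]+cy]
E
python3 - <<'E'
from h import *
c=dict(np.load("top0.npz")); s=dict(np.load("side0.npz"))
P=cloud(c); hsv=cv2.cvtColor(c["pixels"],cv2.COLOR_RGB2HSV)
im=c["pixels"][:,:,::-1]
a=cv2.resize(im[180:320,180:290],None,fx=4,fy=4,interpolation=cv2.INTER_CUBIC); b=cv2.resize(im[200:310,340:430],None,fx=4,fy=4,interpolation=cv2.INTER_CUBIC)
b=cv2.copyMakeBorder(b,0,a.shape[0]-b.shape[0],0,0,cv2.BORDER_CONSTANT); cv2.imwrite("pics/crop0.png",np.hstack([a,b]))
def mask(lo,hi,roi):
    m=cv2.inRange(hsv,lo,hi); z=np.zeros_like(m); x0,y0,x1,y1=roi; z[y0:y1,x0:x1]=m[y0:y1,x0:x1]; return z
for n,lo,hi,roi in [("button",(105,120,40),(125,255,255),(262,235,290,265)),("rack",(100,120,40),(125,255,255),(340,205,430,255)),("yroll",(20,120,80),(32,255,255),(385,215,425,245)),("bigY",(20,120,80),(32,255,255),(370,260,425,310))]:
    m=mask(lo,hi,roi); k=m>0; q=P[k]; v,u=np.nonzero(k)
    print(n,k.sum(),"px",u.mean().round(1),v.mean().round(1),"med",np.median(q,0).round(4),"zpct",np.percentile(q[:,2],[5,50,95]).round(3), cv2.minAreaRect(np.c_[u,v].astype(np.float32)))
for (u,v) in [(235,245),(235,293),(277,262),(300,270),(238,225),(365,231),(404,231)]: print(u,v,P[v,u].round(4))
E
```

```text
button 102 px 273.9 248.9 med [0.5088 0.1146 0.0908] zpct [0.081 0.091 0.098] ((274.0, 249.0), (10.0, 10.0), 90.0)
rack 1254 px 382.4 231.7 med [ 0.5556 -0.1826  0.0121] zpct [0.006 0.012 0.018] ((384.0214538574219, 230.81317138671875), (71.18399810791016, 35.17033004760742), 1.7899105548858643)
yroll 420 px 404.6 230.0 med [ 0.5595 -0.2354  0.0664] zpct [0.054 0.066 0.073] ((405.0, 230.0), (18.0, 22.0), 90.0)
bigY 883 px 399.0 282.8 med [ 0.418  -0.2168  0.0743] zpct [0.057 0.074 0.083] ((398.8656311035156, 282.8786926269531), (33.21070098876953, 27.484716415405273), 23.629377365112305)
235 245 [0.5187 0.2144 0.1158]
235 293 [0.393  0.2181 0.0861]
277 262 [0.4749 0.1082 0.0678]
300 270 [4.537e-01 4.870e-02 1.000e-04]
238 225 [0.5714 0.2075 0.1108]
365 231 [ 0.5573 -0.1284  0.068 ]
404 231 [ 0.5568 -0.2327  0.0695]
```

View pics/crop0.png

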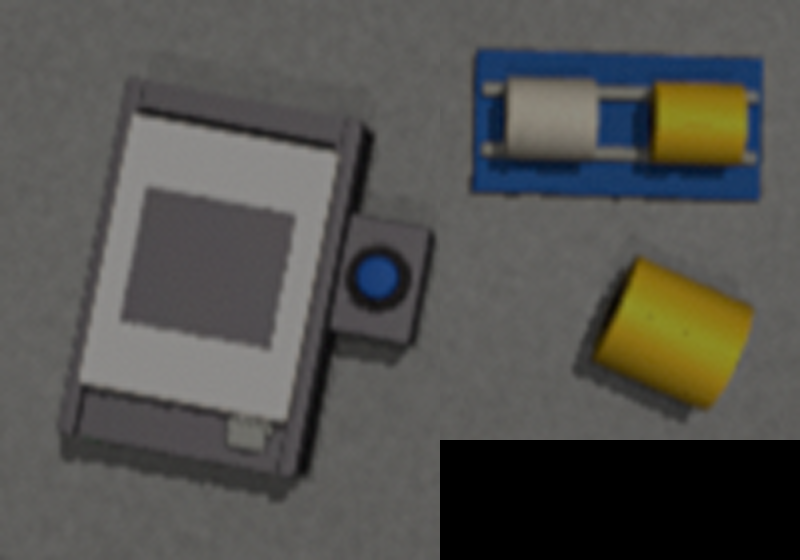

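The crop confirms it: the small yellow roll lies on the rack's right half, and the bigger one is loose on the table. Next come the printer pose from the white cover and the rack's yaw.

Run:
```python
from h import *
c=dict(np.load("top0.npz")); s=dict(np.load("side0.npz"))
def clean(m,k=3): return cv2.morphologyEx(m,cv2.MORPH_CLOSE,np.ones((k,k),np.uint8))
def rect(c,m,z,name):
    cs,_=cv2.findContours(m,cv2.RETR_EXTERNAL,cv2.CHAIN_APPROX_NONE); k=max(cs,key=cv2.contourArea)
    p=plane(c,k[:,0,:],z)[:,:2]; r=cv2.minAreaRect((p*1000).astype(np.float32)); print(name,r, cv2.boxPoints(r).round(0).tolist()); return r
for nm,cc,roi,roir,roiy in [("top",c,(190,200,262,290),(340,205,430,255),(385,215,425,245)),("side",s,(240,165,325,212),(315,280,392,362),(340,305,380,350))]:
    hsv=cv2.cvtColor(cc["pixels"],cv2.COLOR_RGB2HSV)
    def mk(lo,hi,roi):
        m=cv2.inRange(hsv,lo,hi); z=np.zeros_like(m); x0,y0,x1,y1=roi; z[y0:y1,x0:x1]=m[y0:y1,x0:x1]; return z
    m=mk((0,0,118),(180,45,255),roi); rect(cc,clean(m),.112,nm+" cover")
    m=mk((100,110,40),(125,255,255),roir); rect(cc,clean(m,5),.012,nm+" rack")
    m=mk((18,120,60),(34,255,255),roiy); rect(cc,clean(m),.06,nm+" yroll@.06")
# button by two views
def btn(cc,roi):
    hsv=cv2.cvtColor(cc["pixels"],cv2.COLOR_RGB2HSV); m=cv2.inRange(hsv,(105,120,40),(125,255,255));x0,y0,x1,y1=roi
    v,u=np.nonzero(m[y0:y1,x0:x1]); uv=[u.mean()+x0,v.mean()+y0]; print(uv,plane(cc,uv,.088).round(4)); return ray(cc,uv)
a=btn(c,(262,235,290,265)); b=btn(s,(275,205,310,230))
# printer body outline via depth >0.08
P=cloud(c); z=P[...,2]; m=((z>.05)&(z<.13)).astype(np.uint8)*255; mm=np.zeros_like(m); mm[195:305,190:292]=m[195:305,190:292]
for t in (.05,.08):
    k=(mm>0)&(z>t); q=P[k][:,:2]*1000; q=q[q[:,1]>150]; print(t,cv2.minAreaRect(q.astype(np.float32)))
q=P[200:300,190:290]; k=(q[...,2]>.104)&(q[...,2]<.125); print("top plate",cv2.minAreaRect((q[k][:,:2]*1000).astype(np.float32)))
```

```text
top cover ((514.7761840820312, 223.63795471191406), (137.78933715820312, 177.83631896972656), 78.79016876220703) [[414.0, 173.0], [589.0, 139.0], [615.0, 274.0], [441.0, 309.0]]
top rack ((561.6722412109375, -185.56919860839844), (197.96385192871094, 98.4504623413086), 87.88301849365234) [[509.0, -283.0], [607.0, -286.0], [615.0, -88.0], [516.0, -85.0]]
top yroll@.06 ((558.8421020507812, -235.43814086914062), (62.21003341674805, 51.3842658996582), 89.75177001953125) [[533.0, -266.0], [584.0, -267.0], [585.0, -204.0], [533.0, -204.0]]
side cover ((517.4259033203125, 224.03396606445312), (177.2117462158203, 231.6905059814453), 70.55917358398438) [[379.0, 179.0], [597.0, 102.0], [656.0, 269.0], [438.0, 346.0]]
side rack ((560.94775390625, -189.0631103515625), (199.37435913085938, 97.98639678955078), 87.81038665771484) [[508.0, -287.0], [606.0, -291.0], [614.0, -91.0], [516.0, -88.0]]
side yroll@.06 ((555.1737060546875, -246.2047882080078), (94.42556762695312, 54.678123474121094), 87.7382583618164) [[526.0, -292.0], [581.0, -294.0], [584.0, -200.0], [530.0, -198.0]]
[np.float64(273.88235294117646), np.float64(248.88235294117646)] [[0.5093 0.115  0.088 ]]
[np.float64(289.962962962963), np.float64(217.92592592592592)] [[0.5093 0.1146 0.088 ]]
0.05 ((508.48797607421875, 224.8614501953125), (161.93601989746094, 243.13238525390625), 79.23575592041016)
0.08 ((509.6453857421875, 224.55889892578125), (162.0388641357422, 240.3575439453125), 79.00956726074219)
top plate ((508.6037902832031, 223.40493774414062), (158.43783569335938, 231.59266662597656), 79.8907699584961)
```

```bash
cat >> h.py <<'E'
from scipy.spatial.transform import Rotation as R
PR=np.array([.5098,.2245,0]); YAW=np.radians(-11.0)
RP=R.from_euler("z",YAW).as_matrix()
def W(p): return PR+RP@np.asarray(p,float)
def Pp(w): return RP.T@(np.asarray(w,float)-PR)
def goal(env,pos,ydir,zdir):
    """tool-frame shift and rotvec(deg) to reach pos with tool y along ydir, z along zdir (world)"""
    s=env.sense(); A=R.from_quat(s["orientation"]).as_matrix(); p=s["ee_pos"]
    y=np.asarray(ydir,float);y/=np.linalg.norm(y); z=np.asarray(zdir,float); z=z-y*(z@y); z/=np.linalg.norm(z)
    B=np.c_[np.cross(y,z),y,z]; d=A.T@(np.asarray(pos)-p); rv=np.degrees(R.from_matrix(A.T@B).as_rotvec())
    return d.round(4),rv.round(2)
def st(env):
    s=env.sense(); A=R.from_quat(s["orientation"]).as_matrix()
    print("t",round(s["clock"],2),"p",s["ee_pos"].round(4),"prn",Pp(s["ee_pos"]).round(4),"q",s["qpos"].round(2),"F",s["wrist_force"].round(1),"w",round(s["width"],4)); print("axes x,y,z:",A.T.round(3).tolist())
E
python3 - <<'E'
from cell import env
from h import *
st(env)
for zz in (1,-1): print(goal(env,W([.020,-.114,.12]),[0,0,-1],zz*RP[:,0]))
for zz in (1,-1): print(goal(env,W([.020,-.114,.12]),[0,0,-1],zz*RP[:,1]))
E
```

```text
t 0.1 p [0.1492 0.6321 0.2135] prn [-0.4318  0.3313  0.2135] q [ 1.26  0.12  1.65 -0.    1.37 -0.08] F [-0.4  0.1 -0.4] w 0.0953
axes x,y,z: [[0.973, -0.23, -0.0], [-0.001, -0.002, -1.0], [0.23, 0.973, -0.002]]
(array([ 0.4691,  0.0942, -0.4267]), array([9.000e-02, 8.772e+01, 8.000e-02]))
(array([ 0.4691,  0.0942, -0.4267]), array([ 8.000e-02, -9.228e+01, -9.000e-02]))
(array([ 0.4691,  0.0942, -0.4267]), array([ 0.11, -2.28, -0.01]))
(array([ 0.4691,  0.0942, -0.4267]), array([2.0000e-02, 1.7772e+02, 1.7000e-01]))
```

Request:
drive_tool(deltas=[[[1,0,0,0,0,8,0],[1,0,0,0,0,8,0],[1,0,0,0,0,8,0],[1,0,0,0,0,8,0],[1,0,0,0,0,8,0],[1,0,0,0,0,8,0],[1,0,0,0,0,8,0],[1,0,0,0,0,8,0],[1,0,0,0,0,8,0],[1,0,0,0,0,8,0],[1,0,0,0,0,7.7,0],[1,0.02,0,0.02,0,0,0]]], force=10)

```text
clock: 1.3
ee_pos: [0.164, 0.6099, 0.2138]
orientation: [-0.45, 0.546, -0.545, 0.45]
wrist_force: [0.5, 0.0, -0.3]
width: 0.0045
```

Request:
drive_tool(deltas=[[[1,0.033,0,0.034,0,0,0],[1,0.033,0,0.034,0,0,0],[1,0.033,0,0.034,0,0,0],[1,0.033,0,0.034,0,0,0],[1,0.033,0,0.034,0,0,0],[1,0.033,0,0.034,0,0,0],[1,0.033,0,0.034,0,0,0],[1,0.033,0,0.034,0,0,0],[1,0.033,0,0.034,0,0,0],[1,0.033,0,0.034,0,0,0],[1,0.033,0.02,0.034,0,0,0],[1,0.033,0.02,0.034,0,0,0]]])

```text
clock: 2.5
ee_pos: [0.4899, 0.1431, 0.1759]
orientation: [0.449, -0.545, 0.546, -0.45]
wrist_force: [1.2, 0.3, 0.2]
width: 0.0007
```

Run:
```python
from cell import env
from h import *
st(env)
print(goal(env,W([.020,-.114,.095]),[0,0,-1],RP[:,0]))
```

```text
t 2.5 p [0.4899 0.1431 0.1759] prn [-0.004  -0.0837  0.1759] q [ 0.18 -0.16  2.    0.    1.3   0.37] F [1.2 0.3 0.2] w 0.0007
axes x,y,z: [[-0.191, -0.982, -0.001], [0.002, 0.0, -1.0], [0.982, -0.191, 0.002]]
(array([0.0304, 0.0809, 0.0238]), array([-0.1 ,  0.  , -0.05]))
```

Request:
drive_tool(deltas=[[[1,0.015,0.02,0.012,0,0,0],[1,0.014,0.03,0.011,0,0,0],[1,0,0.022,0,0,0,0],[1,0,0.008,0,0,0,0],[1,0,0,0,0,0,0]]])

```text
clock: 3.0
ee_pos: [0.5046, 0.1119, 0.0943]
orientation: [-0.451, 0.546, -0.545, 0.449]
wrist_force: [0.6, 0.1, 0.1]
width: 0.0003
```

Run:
```python
from cell import env
from h import *
st(env)
```

```text
t 3.0 p [0.5046 0.1119 0.0943] prn [ 0.0164 -0.1115  0.0943] q [ 0.11 -0.06  2.05 -0.    1.15  0.31] F [0.6 0.1 0.1] w 0.0003
axes x,y,z: [[-0.19, -0.982, 0.001], [-0.003, -0.0, -1.0], [0.982, -0.19, -0.003]]
```

Over the button, 6 mm above it. Pressing to about 82 mm, then back up.

Request:
drive_tool(deltas=[[[1,0.002,0.005,0.003,0,0,0],[1,0,0.004,0,0,0,0],[1,0,0.002,0,0,0,0],[1,0,0.001,0,0,0,0],[1,0,0,0,0,0,0],[1,0,0,0,0,0,0]]])

```text
clock: 3.6
ee_pos: [0.5098, 0.1098, 0.0862]
orientation: [0.449, -0.545, 0.546, -0.451]
wrist_force: [-2.6, -0.6, 8.5]
width: 0.0002
```

Run:
```python
from cell import env
from h import *
st(env)
c=env.capture("side"); cv2.imwrite("pics/side1.png",c["pixels"][:,:,::-1]); np.savez("side1.npz",**c)
```

```text
t 3.6 p [0.5098 0.1098 0.0862] prn [ 0.0219 -0.1126  0.0862] q [ 0.11 -0.05  2.05 -0.    1.13  0.3 ] F [-2.6 -0.6  8.5] w 0.0002
axes x,y,z: [[-0.19, -0.982, -0.001], [0.003, 0.0, -1.0], [0.982, -0.19, 0.003]]
```

View pics/side1.png

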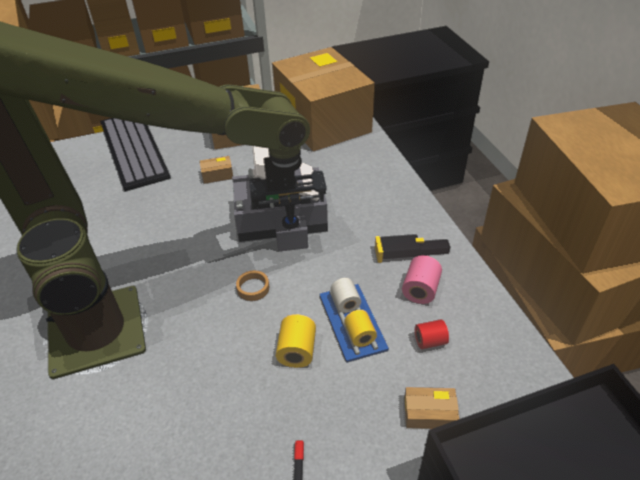

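Run:
```python
from h import *
c=dict(np.load("side1.npz")); c0=dict(np.load("side0.npz"))
im=c["pixels"][130:260,210:350,::-1]; cv2.imwrite("pics/s1c.png",cv2.resize(im,None,fx=4,fy=4,interpolation=cv2.INTER_CUBIC))
P=cloud(c);P0=cloud(c0)
for u,v in [(258,155),(265,160),(300,160),(308,165),(250,180),(250,195)]: print(u,v,Pp(P[v,u]).round(3),Pp(P0[v,u]).round(3))
```

```text
258 155 [-0.041  0.02   0.199] [-0.043  0.298  0.002]
265 160 [-0.025 -0.094  0.264] [-0.024  0.274 -0.003]
300 160 [ 0.055 -0.119  0.273] [0.084 0.251 0.   ]
308 165 [0.09  0.061 0.121] [0.105 0.219 0.002]
250 180 [-0.066 -0.087  0.206] [-0.07   0.035  0.111]
250 195 [-0.07  -0.138  0.201] [-0.074 -0.027  0.111]
```

View pics/s1c.png

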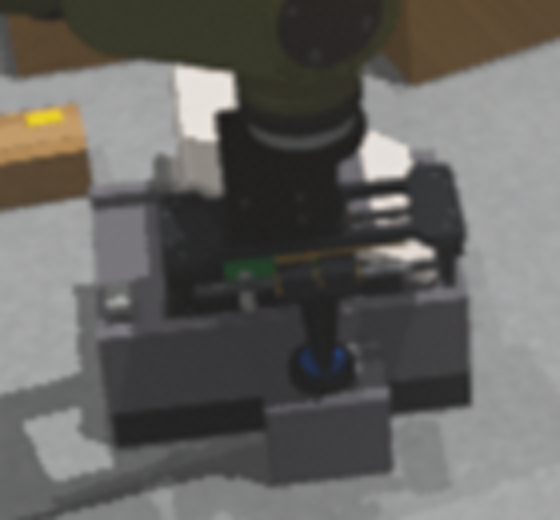

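Request:
drive_tool(deltas=[[[1,0,-0.02,0,0,0,0],[1,0,-0.04,0,0,0,0],[1,0,-0.04,0,0,0,0],[1,0,-0.04,-0.01,0,0,0],[0.6,0,-0.035,-0.03,0,0,0],[0.6,0,0,-0.04,0,0,0],[0.6,0,0,-0.04,0,0,0],[0.6,0,0,-0.04,0,0,0],[0.6,-0.03,0,-0.03,0,0,0],[0.6,-0.04,0,0,0,0,0],[0.6,-0.04,0,0,0,0,0],[0.6,0,0,0,0,0,0]]])

```text
clock: 4.85
ee_pos: [0.3423, 0.2567, 0.2587]
orientation: [-0.451, 0.545, -0.544, 0.451]
wrist_force: [-0.4, -0.4, 0.7]
width: 0.0379
```

Request:
drive_tool(deltas=[[[0.5,0,0,0,8,0,0],[0.5,0,0,0,8,0,0],[0.5,0,0,0,8,0,0],[0.5,0,0,0,8,0,0],[0.5,0,0,0,8,0,0],[0.5,0,0,0,8,0,0],[0.5,0,0,0,7.6,0,0],[0.5,0,0,0,0,0,0]]])

```text
clock: 5.65
ee_pos: [0.3407, 0.2528, 0.2543]
orientation: [0.192, -0.227, 0.736, -0.608]
wrist_force: [-0.7, -0.4, -0.8]
width: 0.0477
```

Run:
```python
from cell import env
from h import *
st(env)
for n in("side","top"):
    c=env.capture(n); cv2.imwrite(f"pics/{n}2.png",c["pixels"][:,:,::-1]); np.savez(f"{n}2.npz",**c)
    P=cloud(c); q=(P.reshape(-1,3)-PR)@RP
    hsv=cv2.cvtColor(c["pixels"],cv2.COLOR_RGB2HSV).reshape(-1,3)
    k=(hsv[:,1]<50)&(hsv[:,2]>100)&(q[:,2]>.125)&(q[:,2]<.25)&(abs(q[:,1])<.075)&(q[:,0]>-.1)&(q[:,0]<.1)
    q=q[k]; print(n,k.sum())
    if k.sum()>20:
        a=np.polyfit(q[:,0],q[:,2],1); r=q[:,2]-np.polyval(a,q[:,0]); q=q[abs(r)<.008]; a=np.polyfit(q[:,0],q[:,2],1)
        print("slope rad",np.arctan(-a[0]),"z at x95",np.polyval(a,.095),"x range",np.percentile(q[:,0],[1,99]),"z max",np.percentile(q[:,2],99),"y",np.percentile(q[:,1],[1,99]))
```

```text
t 5.65 p [0.3407 0.2528 0.2543] prn [-0.1714 -0.0045  0.2543] q [ 1.06 -0.67  2.43 -0.99  1.21  1.54] F [-0.7 -0.4 -0.8] w 0.0477
axes x,y,z: [[-0.187, -0.982, 0.007], [0.808, -0.158, -0.567], [0.558, -0.101, 0.824]]
side 1819
slope rad 0.5659700432478897 z at x95 0.11541459037069121 x range [-0.052674    0.07649303] z max 0.20726516672090997 y [-0.07183719  0.06841781]
top 1680
slope rad 0.5711484792565346 z at x95 0.11543130857449714 x range [-0.05121746  0.08289335] z max 0.2109972163888668 y [-0.06851488  0.0686756 ]
```

View pics/side2.png

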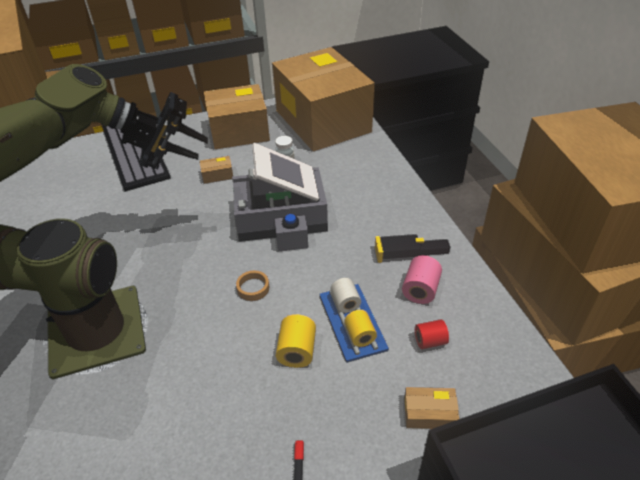

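View pics/top2.png

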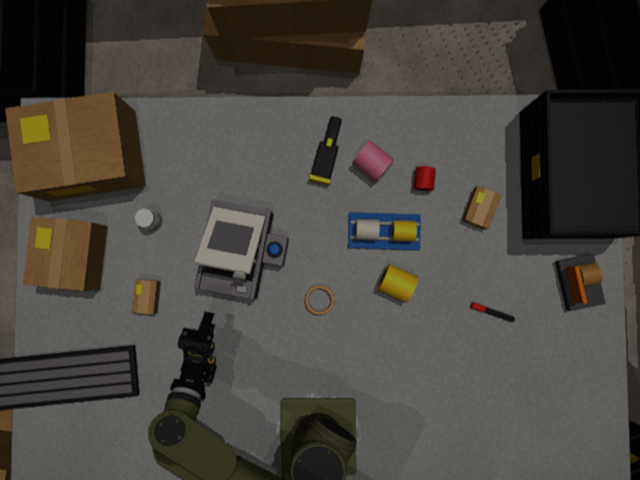

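Run:
```python
from cell import env
from h import *
t=.57; y=RP@[np.cos(t),0,-np.sin(t)]; z=RP@[np.sin(t),0,np.cos(t)]
lip=np.array([.095-.18*np.cos(t),.004,.1+.18*np.sin(t)])+.008*np.array([np.sin(t),0,np.cos(t)])
d=np.array([np.cos(t),0,-np.sin(t)])
for k in (-.03,.032): print(W(lip+k*d).round(3),goal(env,W(lip+k*d),y,z))
```

```text
[0.435 0.243 0.22 ] (array([-0.0074,  0.0978,  0.0207]), array([ 1.88,  0.08, -0.02]))
[0.486 0.233 0.187] (array([-0.0074,  0.1597,  0.0227]), array([ 1.88,  0.08, -0.02]))
```

Request:
drive_tool(deltas=[[[0.5,-0.003,0.03,0.008,1.9,0,0],[0.5,-0.004,0.03,0.008,0,0,0],[0.5,0,0.03,0.004,0,0,0],[0.5,0,0.01,0,0,0,0],[0.5,0,0,0,0,0,0]]])

```text
clock: 6.25
ee_pos: [0.4385, 0.2409, 0.2213]
orientation: [0.178, -0.217, 0.742, -0.609]
wrist_force: [0.3, -0.6, 0.2]
width: 0.0472
```

Run:
```python
from cell import env
from h import *
st(env)
t=.57; y=RP@[np.cos(t),0,-np.sin(t)]; z=RP@[np.sin(t),0,np.cos(t)]
lip=np.array([.095-.18*np.cos(t),.004,.1+.18*np.sin(t)])+.008*np.array([np.sin(t),0,np.cos(t)])
d=np.array([np.cos(t),0,-np.sin(t)])
for k in (-.03,.032): print(W(lip+k*d).round(3),goal(env,W(lip+k*d),y,z))
```

```text
t 6.25 p [0.4385 0.2409 0.2213] prn [-0.0731  0.0025  0.2213] q [ 0.82 -0.51  2.41 -1.1   0.93  1.58] F [ 0.3 -0.6  0.2] w 0.0472
axes x,y,z: [[-0.195, -0.981, 0.0], [0.827, -0.165, -0.538], [0.528, -0.105, 0.843]]
[0.435 0.243 0.22 ] (array([-0.0014, -0.003 , -0.0034]), array([-0.1 , -0.13,  0.22]))
[0.486 0.233 0.187] (array([-0.0017,  0.059 , -0.0035]), array([-0.1 , -0.13,  0.22]))
```

Request:
drive_tool(deltas=[[[0.5,0,0.015,-0.003,0,0,0],[0.5,0,0.02,0,0,0,0],[0.5,0,0.02,0,0,0,0],[0.5,0,0.005,0,0,0,0],[0.6,0,0,0,0,0,0],[0.7,0,0,0,0,0,0],[0.8,0,0,0,0,0,0],[0.9,0,0,0,0,0,0],[0.95,0,0,0,0,0,0],[0.95,0,0,0,0,0,0]]], force=6)

```text
clock: 7.25
ee_pos: [0.4851, 0.2334, 0.1865]
orientation: [0.178, -0.216, 0.741, -0.611]
wrist_force: [-4.8, 0.8, 3.3]
width: 0.012
```

Run:
```python
from cell import env
from h import *
st(env)
s=env.sense(); A=R.from_quat(s["orientation"]).as_matrix()
h=W([.095,0,.1]); print("hinge in tool",(A.T@(h-s["ee_pos"])).round(4))
c=env.capture("side"); cv2.imwrite("pics/s3.png",cv2.resize(c["pixels"][80:260,130:350,::-1],None,fx=3,fy=3))
```

```text
t 7.25 p [0.4851 0.2334 0.1865] prn [-0.0259  0.0041  0.1865] q [ 0.71 -0.38  2.39 -1.19  0.79  1.65] F [-4.8  0.8  3.3] w 0.012
axes x,y,z: [[-0.19, -0.982, -0.001], [0.828, -0.16, -0.537], [0.527, -0.103, 0.844]]
hinge in tool [ 0.0042  0.1485 -0.008 ]
```

View pics/s3.png

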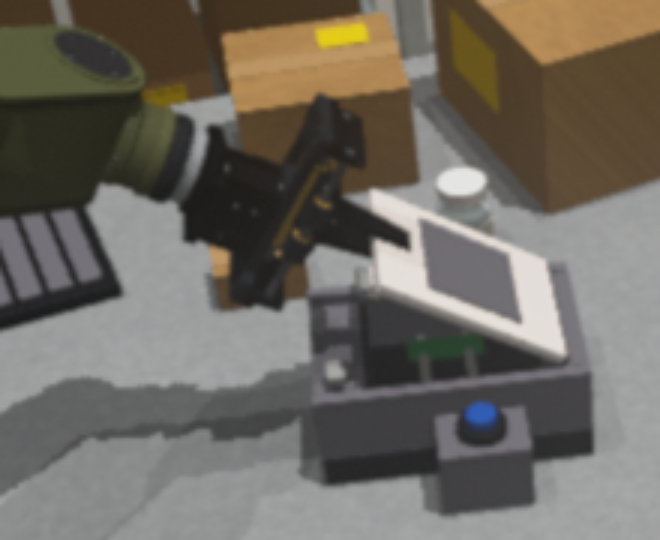

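Request:
drive_tool(deltas=[[[0.95,0,0.0003,0.004,-1.5,0,0],[0.95,0,0.0006,0.0078,-3,0,0],[0.95,0,0.0006,0.0078,-3,0,0],[0.95,0,0.0006,0.0078,-3,0,0],[0.95,0,0.0006,0.0078,-3,0,0],[0.95,0,0.0006,0.0078,-3,0,0],[0.95,0,0.0006,0.0078,-3,0,0],[0.95,0,0,0,0,0,0]]])

```text
clock: 8.1
ee_pos: [0.5219, 0.2261, 0.2234]
orientation: [0.278, -0.339, 0.694, -0.572]
wrist_force: [-6.0, 1.5, 6.1]
width: 0.0127
```

```bash
cat >> h.py <<'E'
def hin(env):
    s=env.sense(); A=R.from_quat(s["orientation"]).as_matrix(); print("hinge in tool",(A.T@(W([.095,0,.1])-s["ee_pos"])).round(4),"angle",np.arctan2(-A[2,1],(RP.T@A[:,1])[0]).round(3), "torque",s["ft_torque"].round(2))
E
python3 - <<'E'
from cell import env
from h import *
st(env);hin(env)
E
```

```text
t 8.1 p [0.5219 0.2261 0.2234] prn [0.0115 0.0039 0.2234] q [ 0.52 -0.35  2.17 -0.56  0.86  0.99] F [-6.   1.5  6.1] w 0.0127
axes x,y,z: [[-0.193, -0.981, -0.002], [0.605, -0.117, -0.787], [0.773, -0.153, 0.616]]
hinge in tool [ 0.0039  0.1486 -0.0103] angle 0.907 torque [ 0.05  0.78 -0.01]
```

Request:
drive_tool(deltas=[[[0.95,0,-0.001,0.007,-3,0,0],[0.95,0,0.0002,0.0077,-3,0,0],[0.95,0,0.0002,0.0077,-3,0,0],[0.95,0,0.0002,0.0077,-3,0,0],[0.95,0,0.0004,0.0077,-3,0,0],[0.95,0,0.0004,0.0077,-3,0,0],[0.95,0,0.0004,0.0077,-3,0,0],[0.95,0,0.0004,0.0077,-3,0,0],[0.95,0,0,0,0,0,0]]])

```text
clock: 9.0
ee_pos: [0.5743, 0.2152, 0.2464]
orientation: [0.392, -0.475, 0.609, -0.5]
wrist_force: [0.9, 0.7, -4.5]
width: 0.012
```

Run:
```python
from cell import env
from h import *
st(env);hin(env)
```

```text
t 9.0 p [0.5743 0.2152 0.2464] prn [0.0651 0.0032 0.2464] q [ 0.33 -0.1   1.84 -0.13  1.2   0.56] F [ 0.9  0.7 -4.5] w 0.012
axes x,y,z: [[-0.192, -0.981, 0.002], [0.236, -0.048, -0.971], [0.953, -0.186, 0.241]]
hinge in tool [ 0.0029  0.1493 -0.0062] angle 1.328 torque [ 0.01 -0.11  0.06]
```

Request:
drive_tool(deltas=[[[0.95,0,0.0004,0.0065,-2.5,0,0],[0.95,0,0.0004,0.0065,-2.5,0,0],[0.95,0,0.0004,0.0065,-2.5,0,0],[0.95,0,0.0004,0.0065,-2.5,0,0],[0.95,0,0.0004,0.0065,-2.5,0,0],[0.95,0,0.0004,0.0065,-2.5,0,0],[0.95,0,0.0004,0.0065,-2.5,0,0],[0.95,0,0.0004,0.0065,-2.5,0,0],[0.95,0,0.0004,0.0065,-2.5,0,0],[0.95,0,0.0004,0.0065,-2.5,0,0],[0.95,0,0.0004,0.0065,-2.5,0,0],[0.95,0,0,0,0,0,0]]])

```text
clock: 10.2
ee_pos: [0.6436, 0.2017, 0.244]
orientation: [-0.5, 0.606, -0.479, 0.392]
wrist_force: [0.2, -1.9, -2.8]
width: 0.0122
```

Run:
```python
from cell import env
from h import *
st(env);hin(env)
c=env.capture("side"); cv2.imwrite("pics/s4.png",c["pixels"][:,:,::-1])
```

```text
t 10.2 p [0.6436 0.2017 0.244 ] prn [0.1357 0.0032 0.244 ] q [0.19 0.3  1.41 0.08 1.65 0.38] F [ 0.2 -1.9 -2.8] w 0.0122
axes x,y,z: [[-0.192, -0.981, 0.003], [-0.23, 0.042, -0.972], [0.954, -0.187, -0.234]]
hinge in tool [ 0.0027  0.1496 -0.0059] angle 1.807 torque [-0.39 -0.33  0.03]
```

View pics/s4.png

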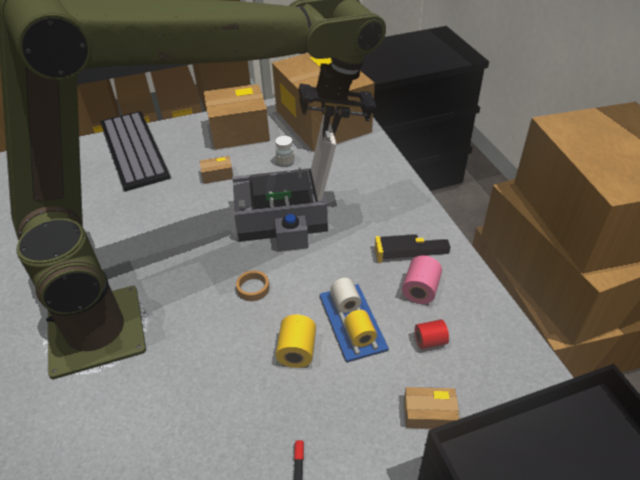

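Request:
drive_tool(deltas=[[[0.95,0,0.0002,0.004,-1.5,0,0],[0.95,0,0.0002,0.003,-1.1,0,0],[0.95,0,0,0,0,0,0],[0.85,0,0,0,0,0,0],[0.8,0,0,0,0,0,0],[0.7,0,0,0,0,0,0],[0.6,0,0,0,0,0,0],[0.6,0,0,0,0,0,0],[0.6,0,0,0,0,0,0]]])

```text
clock: 11.15
ee_pos: [0.6498, 0.2014, 0.2443]
orientation: [-0.508, 0.617, -0.464, 0.383]
wrist_force: [-0.6, -0.1, 0.5]
width: 0.0375
```

Run:
```python
from cell import env
from h import *
st(env);hin(env)
c=env.capture("side"); cv2.imwrite("pics/s5.png",cv2.resize(c["pixels"][60:240,220:420,::-1],None,fx=3,fy=3))
```

```text
t 11.15 p [0.6498 0.2014 0.2443] prn [0.1418 0.004  0.2443] q [0.18 0.34 1.37 0.1  1.7  0.37] F [-0.6 -0.1  0.5] w 0.0375
axes x,y,z: [[-0.19, -0.982, -0.0], [-0.272, 0.053, -0.961], [0.943, -0.183, -0.277]]
hinge in tool [ 0.004   0.1516 -0.005 ] angle 1.851 torque [-0.1  -0.11 -0.01]
```

View pics/s5.png

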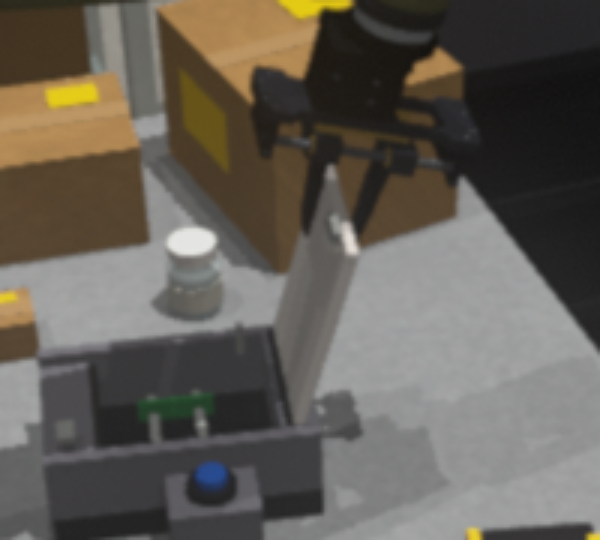

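Request:
drive_tool(deltas=[[[0.6,0,-0.02,0,0,0,0],[0.6,0,-0.035,0,0,0,0],[0.6,0,-0.035,0,0,0,0],[0.6,0.02,-0.01,0,0,0,0],[0.4,0.04,0,0,4,0,0],[0.2,0.045,0,0,4,0,0],[0,0.045,0,0,4,0,0],[0,0.045,0,0,4.1,0,0],[0,0.045,0,-0.02,0,0,0],[0,0.045,0,-0.03,0,0,0],[0,0.045,0,-0.03,0,0,0],[0,0,0,0,0,0,0]]])

```text
clock: 12.4
ee_pos: [0.5372, -0.111, 0.3391]
orientation: [0.449, -0.547, 0.547, -0.447]
wrist_force: [0.3, -0.1, 0.4]
width: 0.0933
```

Run:
```python
from cell import env
from h import *
st(env)
a=np.radians(-2.1); print(goal(env,[.5593,-.236,.12],[0,0,-1],[np.cos(a),np.sin(a),0]))
c=env.capture("side"); cv2.imwrite("pics/s6.png",c["pixels"][:,:,::-1])
```

```text
t 12.4 p [ 0.5372 -0.111   0.3391] prn [ 0.0909 -0.3241  0.3391] q [-0.3  -0.15  1.71 -0.    1.58 -0.1 ] F [ 0.3 -0.1  0.4] w 0.0933
axes x,y,z: [[-0.196, -0.981, 0.002], [-0.002, -0.002, -1.0], [0.981, -0.196, -0.002]]
(array([0.1178, 0.2192, 0.0465]), array([ 0.1 , -9.23,  0.1 ]))
```

View pics/s6.png

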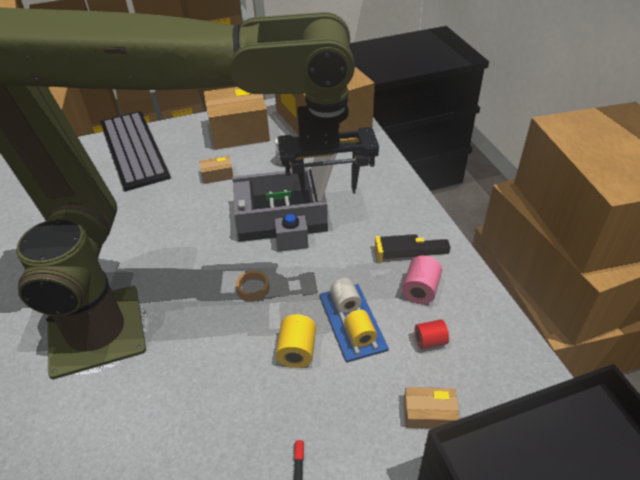

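Request:
drive_tool(deltas=[[[0,0.04,0,0.015,0,-4.6,0],[0,0.04,0.01,0.015,0,-4.6,0],[0,0.038,0.03,0.016,0,0,0],[0,0,0.045,0,0,0,0],[0,0,0.045,0,0,0,0],[0,0,0.045,0,0,0,0],[0,0,0.03,0,0,0,0],[0,0,0,0,0,0,0]]])

```text
clock: 13.25
ee_pos: [0.5695, -0.2259, 0.1282]
orientation: [-0.494, 0.512, -0.503, 0.491]
wrist_force: [-1.3, 0.5, -0.8]
width: 0.0953
```

Run:
```python
from cell import env
from h import *
st(env)
a=np.radians(-2.1); print(goal(env,[.5593,-.236,.027],[0,0,-1],[np.cos(a),np.sin(a),0]))
for n in("side","top"):
    c=env.capture(n); cv2.imwrite(f"pics/{n}7.png",c["pixels"][:,:,::-1]); np.savez(f"{n}7.npz",**c)
cv2.imwrite("pics/s7.png",cv2.resize(cv2.imread("pics/side7.png")[200:380,260:420],None,fx=3,fy=3))
```

```text
t 13.25 p [ 0.5695 -0.2259  0.1282] prn [ 0.1446 -0.4307  0.1282] q [-0.47  0.12  1.81 -0.    1.23 -0.43] F [-1.3  0.5 -0.8] w 0.0953
axes x,y,z: [[-0.03, -1.0, -0.005], [-0.011, 0.006, -1.0], [0.999, -0.03, -0.012]]
(array([ 0.0109,  0.1012, -0.0088]), array([ 0.66,  0.37, -0.3 ]))
```

View pics/s7.png

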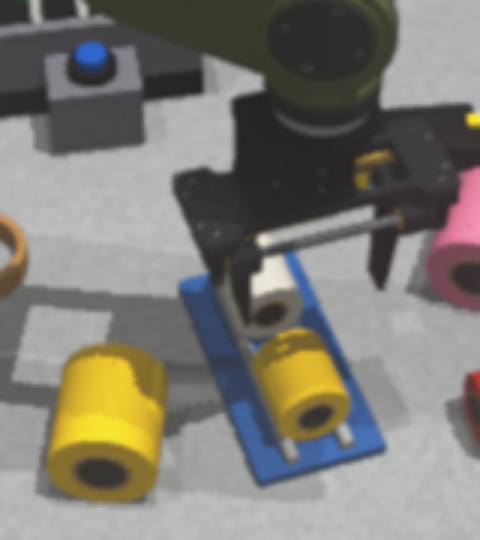

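Request:
drive_tool(deltas=[[[0,0.006,0,-0.004,0.3,0.2,-0.2],[0,0.004,0.01,-0.004,0.3,0.2,0],[0,0,0.025,0,0,0,0],[0,0,0.03,0,0,0,0],[0,0,0.02,0,0,0,0],[0,0,0,0,0,0,0]]])

```text
clock: 13.95
ee_pos: [0.5637, -0.2377, 0.0478]
orientation: [0.489, -0.508, 0.511, -0.491]
wrist_force: [0.9, 0.7, -0.6]
width: 0.0954
```

Run:
```python
from cell import env
from h import *
st(env)
a=np.radians(-2.1); print(goal(env,[.5593,-.236,.027],[0,0,-1],[np.cos(a),np.sin(a),0]))
```

```text
t 13.95 p [ 0.5637 -0.2377  0.0478] prn [ 0.1411 -0.4435  0.0478] q [-0.49  0.19  1.87  0.    1.07 -0.45] F [ 0.9  0.7 -0.6] w 0.0954
axes x,y,z: [[-0.039, -0.999, 0.001], [0.006, -0.002, -1.0], [0.999, -0.039, 0.006]]
(array([-0.0016,  0.0208, -0.0046]), array([-0.35, -0.11,  0.08]))
```

Request:
drive_tool(deltas=[[[0,-0.0015,0.013,-0.0025,0,0,0],[0,0,0.01,-0.002,0,0,0],[0,0,0,0,0,0,0],[0.3,0,0,0,0,0,0],[0.5,0,0,0,0,0,0],[0.5,0,0,0,0,0,0],[0.6,0,0,0,0,0,0],[0.6,0,0,0,0,0,0]]], force=12)

```text
clock: 14.75
ee_pos: [0.5619, -0.2368, 0.0278]
orientation: [0.489, -0.506, 0.513, -0.492]
wrist_force: [-0.4, -0.5, 0.0]
width: 0.0607
```

Run:
```python
from cell import env
from h import *
st(env)
```

```text
t 14.75 p [ 0.5619 -0.2368  0.0278] prn [ 0.1392 -0.4429  0.0278] q [-0.49  0.21  1.89  0.    1.03 -0.45] F [-0.4 -0.5  0. ] w 0.0607
axes x,y,z: [[-0.038, -0.999, 0.004], [0.011, -0.004, -1.0], [0.999, -0.038, 0.011]]
```

Request:
drive_tool(deltas=[[[0.6,0,0.003,-0.001,-0.4,0,0],[0.7,0,0,0,0,0,0],[0.7,0,0,0,0,0,0],[0.7,0,0,0,0,0,0],[0.7,0,0,0,0,0,0]]], force=15)

```text
clock: 15.25
ee_pos: [0.5613, -0.2369, 0.0263]
orientation: [0.49, -0.507, 0.511, -0.49]
wrist_force: [-2.7, 2.4, 8.7]
width: 0.0559
```

Run:
```python
from cell import env
from h import *
st(env)
```

```text
t 15.25 p [ 0.5613 -0.2369  0.0263] prn [ 0.1386 -0.4431  0.0263] q [-0.49  0.22  1.88 -0.    1.04 -0.45] F [-2.7  2.4  8.7] w 0.0559
axes x,y,z: [[-0.038, -0.999, 0.004], [0.004, -0.004, -1.0], [0.999, -0.038, 0.004]]
```

Request:
drive_tool(deltas=[[[0.7,0,-0.01,0,0,0,0],[0.7,0,-0.03,0,0,0,0],[0.7,0,-0.04,0,0,0,0],[0.7,0,-0.04,0,0,0,0],[0.7,0,-0.04,0,0,0,0],[0.7,0,0,0,0,0,0],[0.7,0,0,0,0,0,0]]])

```text
clock: 15.95
ee_pos: [0.5606, -0.2363, 0.1857]
orientation: [0.49, -0.507, 0.512, -0.491]
wrist_force: [-0.8, -0.3, -2.5]
width: 0.0557
```

Run:
```python
from cell import env
from h import *
st(env)
print(goal(env,W([0,0,.2]),[0,0,-1],RP[:,0]))
for n in("side","top"):
    c=env.capture(n); cv2.imwrite(f"pics/{n}8.png",c["pixels"][:,:,::-1]); np.savez(f"{n}8.npz",**c)
```

```text
t 15.95 p [ 0.5606 -0.2363  0.1857] prn [ 0.1378 -0.4427  0.1857] q [-0.49  0.05  1.78 -0.    1.31 -0.45] F [-0.8 -0.3 -2.5] w 0.0557
axes x,y,z: [[-0.038, -0.999, 0.004], [0.005, -0.005, -1.0], [0.999, -0.038, 0.005]]
(array([-0.4585, -0.0167, -0.0682]), array([-0.33,  8.82,  0.23]))
```

View pics/side8.png

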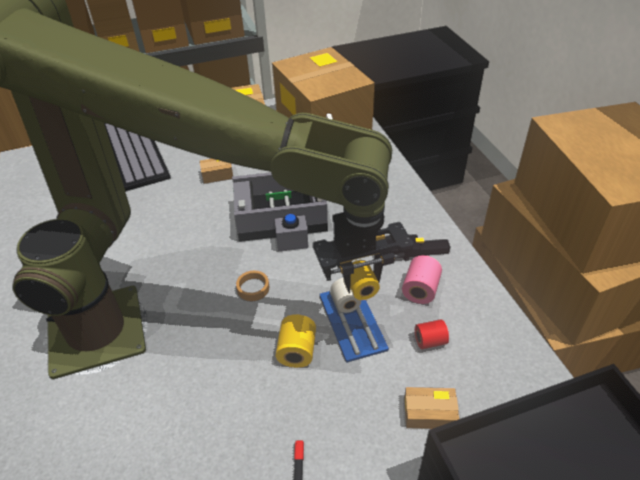

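View pics/top8.png

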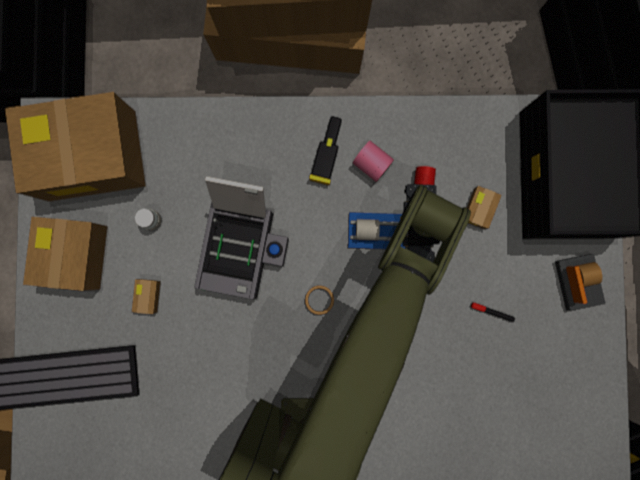

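Run:
```python
from h import *
c=dict(np.load("top8.npz")); hsv=cv2.cvtColor(c["pixels"],cv2.COLOR_RGB2HSV)
m=cv2.inRange(hsv,(45,80,30),(85,255,255)); z=np.zeros_like(m); z[215:285,200:270]=m[215:285,200:270]
n,l,s,ce=cv2.connectedComponentsWithStats(z)
for i in range(1,n):
    if s[i,4]>8:
        v,u=np.nonzero(l==i); p=(plane(c,np.c_[u,v],.052)-PR)@RP; print(ce[i],s[i,4],"mean",p.mean(0).round(4),"x",p[:,0].min().round(3),p[:,0].max().round(3))
i=c["pixels"][170:310,180:300,::-1]; cv2.imwrite("pics/t8.png",cv2.resize(i,None,fx=5,fy=4))
s=dict(np.load("side8.npz")); hsv=cv2.cvtColor(s["pixels"],cv2.COLOR_RGB2HSV)
m=cv2.inRange(hsv,(18,120,40),(34,255,255)); z=np.zeros_like(m); z[255:310,335:390]=m[255:310,335:390]
v,u=np.nonzero(z); P=cloud(s)[v,u]; print("held roll visible pts z",np.percentile(P[:,2],[2,50,98]).round(3),"y",np.percentile(P[:,1],[2,50,98]).round(3))
```

```text
[219.27380952 245.96428571] 84 mean [0.0014 0.0429 0.052 ] x -0.035 0.037
[250.22222222 251.88888889] 81 mean [ 0.0013 -0.043   0.052 ] x -0.035 0.037
held roll visible pts z [0.18  0.221 0.231] y [-0.268 -0.258 -0.21 ]
```

View pics/t8.png

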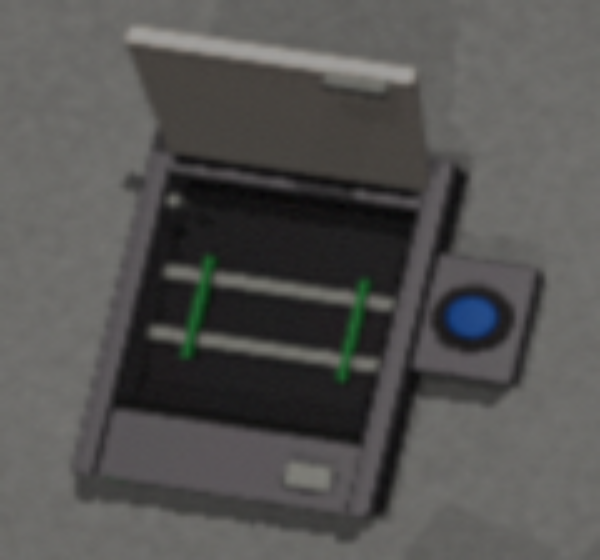

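Request:
drive_tool(deltas=[[[0.7,0,-0.008,0,-0.3,4.4,0.2],[0.7,0,-0.007,0,0,4.4,0],[0.7,-0.02,0,-0.007,0,0,0],[0.7,-0.045,0,-0.014,0,0,0],[0.7,-0.045,0,-0.014,0,0,0],[0.7,-0.045,0,-0.014,0,0,0],[0.7,-0.045,0,-0.014,0,0,0],[0.7,-0.045,0,-0.014,0,0,0],[0.7,-0.045,0,-0.014,0,0,0],[0.7,-0.045,0,-0.014,0,0,0],[0.7,-0.045,0,-0.014,0,0,0],[0.7,-0.035,0,-0.01,0,0,0]]])

```text
clock: 17.25
ee_pos: [0.5099, 0.1987, 0.1974]
orientation: [-0.452, 0.546, -0.544, 0.449]
wrist_force: [0.8, -0.1, -1.7]
width: 0.0559
```

Request:
drive_tool(deltas=[[[0.7,-0.02,0,-0.006,0,0,0],[0.7,-0.008,0,-0.002,0,0,0],[0.7,0,0,0,0,0,0],[0.7,0,0,0,0,0,0],[0.7,0,0,0,0,0,0]]])

```text
clock: 17.75
ee_pos: [0.5101, 0.2238, 0.1993]
orientation: [-0.45, 0.546, -0.545, 0.449]
wrist_force: [0.2, 0.3, -1.3]
width: 0.0554
```

Run:
```python
from cell import env
from h import *
st(env)
print(goal(env,W([.001,0.001,.12]),[0,0,-1],RP[:,0]))
c=env.capture("side"); cv2.imwrite("pics/s9.png",cv2.resize(c["pixels"][90:270,180:400,::-1],None,fx=3,fy=3))
```

```text
t 17.75 p [0.5101 0.2238 0.1993] prn [ 0.0004 -0.0007  0.1993] q [ 0.32 -0.07  1.87  0.    1.34  0.51] F [ 0.2  0.3 -1.3] w 0.0554
axes x,y,z: [[-0.192, -0.981, 0.001], [-0.002, -0.0, -1.0], [0.981, -0.192, -0.002]]
(array([-0.0017,  0.0793,  0.0008]), array([ 0.12, -0.05,  0.03]))
```

View pics/s9.png

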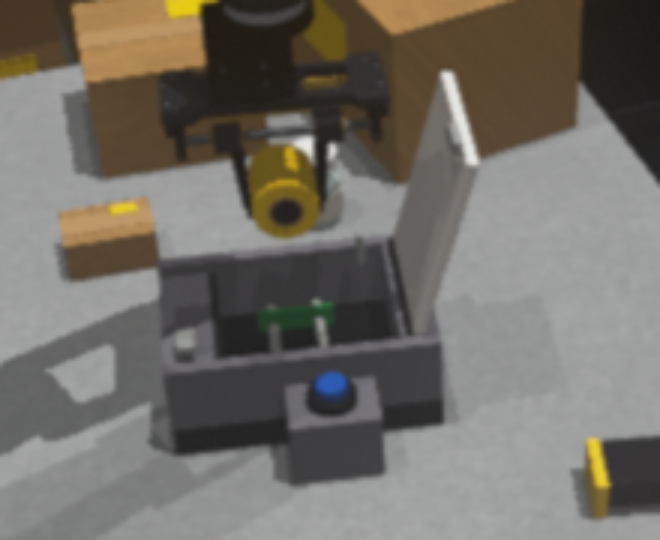

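Roll held level and square over the bay, cover clear at the back. Lowering.

Request:
drive_tool(deltas=[[[0.7,-0.0015,0.015,0.0005,0,0,0],[0.7,0,0.025,0,0,0,0],[0.7,0,0.025,0,0,0,0],[0.7,0,0.025,0,0,0,0],[0.7,0,0.025,0,0,0,0],[0.7,0,0.02,0,0,0,0],[0.7,0,0,0,0,0,0],[0.7,0,0,0,0,0,0]]])

```text
clock: 18.6
ee_pos: [0.5104, 0.2258, 0.0641]
orientation: [-0.45, 0.546, -0.545, 0.449]
wrist_force: [-0.3, 0.2, -1.6]
width: 0.056
```

Run:
```python
from cell import env
from h import *
st(env)
print(goal(env,W([.001,0.001,.0443]),[0,0,-1],RP[:,0]))
```

```text
t 18.6 p [0.5104 0.2258 0.0641] prn [0.0003 0.0014 0.0641] q [0.32 0.07 1.98 0.   1.1  0.51] F [-0.3  0.2 -1.6] w 0.056
axes x,y,z: [[-0.191, -0.982, 0.001], [-0.003, -0.0, -1.0], [0.982, -0.191, -0.003]]
(array([0.0004, 0.0198, 0.0007]), array([ 0.16, -0.02,  0.04]))
```

Request:
drive_tool(deltas=[[[0.7,0,0.006,0.0005,0,0,0],[0.7,0,0.005,0,0,0,0],[0.7,0,0.004,0,0,0,0],[0.7,0,0.003,0,0,0,0],[0.7,0,0.001,0,0,0,0],[0.7,0,0,0,0,0,0],[0.7,0,0,0,0,0,0]]])

```text
clock: 19.3
ee_pos: [0.5112, 0.2263, 0.0459]
orientation: [-0.45, 0.546, -0.545, 0.45]
wrist_force: [0.9, -0.2, -2.1]
width: 0.0556
```

Run:
```python
from cell import env
from h import *
st(env)
```

```text
t 19.3 p [0.5112 0.2263 0.0459] prn [0.0011 0.002  0.0459] q [0.32 0.09 1.99 0.   1.06 0.51] F [ 0.9 -0.2 -2.1] w 0.0556
axes x,y,z: [[-0.19, -0.982, -0.0], [-0.001, 0.0, -1.0], [0.982, -0.19, -0.001]]
```

Not yet touching (force unchanged). I'll lower in 1 mm steps until contact.

Request:
drive_tool(deltas=[[[0.7,0,0.001,0,0,0,0],[0.7,0,0.001,0,0,0,0],[0.7,0,0,0,0,0,0],[0.7,0,0,0,0,0,0]]])

```text
clock: 19.7
ee_pos: [0.5113, 0.2264, 0.0444]
orientation: [-0.45, 0.546, -0.545, 0.45]
wrist_force: [-2.7, -0.3, 3.9]
width: 0.0553
```

Request:
drive_tool(deltas=[[[0.7,0,0.001,0,0,0,0],[0.7,0,0,0,0,0,0],[0.7,0,0,0,0,0,0]]])

```text
clock: 20.0
ee_pos: [0.5113, 0.2264, 0.0443]
orientation: [-0.45, 0.546, -0.545, 0.45]
wrist_force: [-5.6, -1.9, 9.3]
width: 0.0552
```

Contact at z 0.0443, exactly where a seated roll should be. Releasing slowly.

Request:
drive_tool(deltas=[[[0.7,0,-0.001,0,0,0,0],[0.45,0,0,0,0,0,0],[0.4,0,0,0,0,0,0],[0.3,0,0,0,0,0,0],[0.2,0,0,0,0,0,0],[0.1,0,0,0,0,0,0],[0.05,0,0,0,0,0,0],[0.05,0,0,0,0,0,0]]])

```text
clock: 20.8
ee_pos: [0.5111, 0.2262, 0.0436]
orientation: [-0.45, 0.546, -0.545, 0.449]
wrist_force: [0.5, -0.5, 0.2]
width: 0.0883
```

Run:
```python
from cell import env
from h import *
st(env)
c=env.capture("side"); cv2.imwrite("pics/s10.png",cv2.resize(c["pixels"][90:270,180:400,::-1],None,fx=3,fy=3))
```

```text
t 20.8 p [0.5111 0.2262 0.0436] prn [0.0009 0.0019 0.0436] q [0.32 0.1  1.99 0.   1.06 0.51] F [ 0.5 -0.5  0.2] w 0.0883
axes x,y,z: [[-0.19, -0.982, 0.0], [-0.002, 0.0, -1.0], [0.982, -0.19, -0.002]]
```

View pics/s10.png

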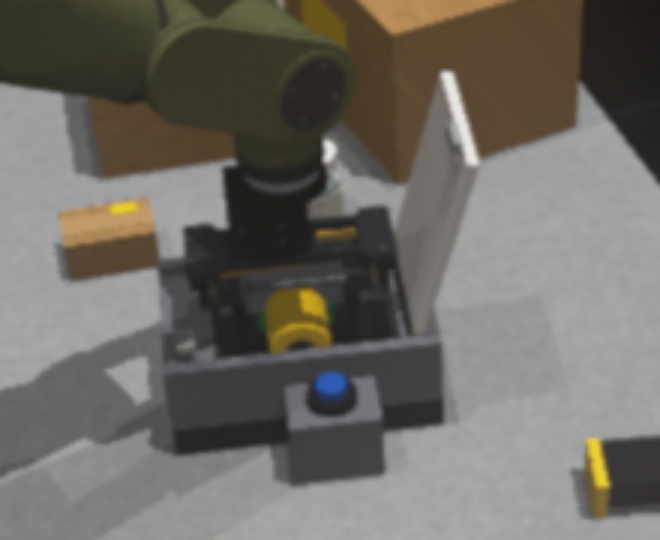

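Roll released and the fingers are clear. Straight up, then back out of the way.

Request:
drive_tool(deltas=[[[0.05,0,-0.01,0,0,0,0],[0.05,0,-0.025,0,0,0,0],[0.05,0,-0.035,0,0,0,0],[0.05,0,-0.04,0,0,0,0],[0.05,0,-0.04,-0.01,0,0,0],[0.05,0,-0.02,-0.03,0,0,0],[0.05,0,0,-0.04,0,0,0],[0.05,0,0,-0.045,0,0,0],[0.05,0,0,-0.045,0,0,0],[0.05,0,0,-0.03,0,0,0],[0.05,0,0,0,0,0,0],[0.05,0,0,0,0,0,0]]])

```text
clock: 22.05
ee_pos: [0.3152, 0.2645, 0.215]
orientation: [-0.45, 0.546, -0.545, 0.451]
wrist_force: [0.2, -0.9, -0.7]
width: 0.0903
```

Run:
```python
from cell import env
from h import *
st(env)
for n in("side","top"):
    c=env.capture(n); cv2.imwrite(f"pics/{n}11.png",c["pixels"][:,:,::-1]); np.savez(f"{n}11.npz",**c)
    hsv=cv2.cvtColor(c["pixels"],cv2.COLOR_RGB2HSV); x0,y0,x1,y1=(200,215,270,285) if n=="top" else (235,165,330,215)
    m=cv2.inRange(hsv,(18,120,40),(34,255,255)); z=np.zeros_like(m); z[y0:y1,x0:x1]=m[y0:y1,x0:x1]
    cs,_=cv2.findContours(z,cv2.RETR_EXTERNAL,cv2.CHAIN_APPROX_NONE); k=max(cs,key=cv2.contourArea); q=((plane(c,k[:,0],.075)-PR)@RP)[:,:2]*1000
    print(n,cv2.minAreaRect(q.astype(np.float32)))
    v,u=np.nonzero(z); P=(cloud(c)[v,u]-PR)@RP; print("z",np.percentile(P[:,2],[50,90,97]).round(3),"x",np.percentile(P[:,0],[3,97]).round(3),"y",np.percentile(P[:,1],[3,97]).round(3))
    if n=="side": cv2.imwrite("pics/s11.png",cv2.resize(c["pixels"][90:400,180:450,::-1],None,fx=2.2,fy=1.9))
```

```text
t 22.05 p [0.3152 0.2645 0.215 ] prn [-0.1987  0.0021  0.215 ] q [ 0.57 -0.44  2.15  0.    1.43  0.76] F [ 0.2 -0.9 -0.7] w 0.0903
axes x,y,z: [[-0.189, -0.982, -0.001], [0.001, 0.001, -1.0], [0.982, -0.189, 0.0]]
side ((0.1757526397705078, 5.574008941650391), (56.929141998291016, 90.24954223632812), 0.11063114553689957)
z [0.08  0.088 0.089] x [-0.026  0.027] y [-0.03   0.045]
top ((1.3235340118408203, 2.2326431274414062), (67.43006896972656, 57.20130157470703), 89.53284454345703)
z [0.083 0.09  0.092] x [-0.026  0.029] y [-0.027  0.032]
```

View pics/s11.png

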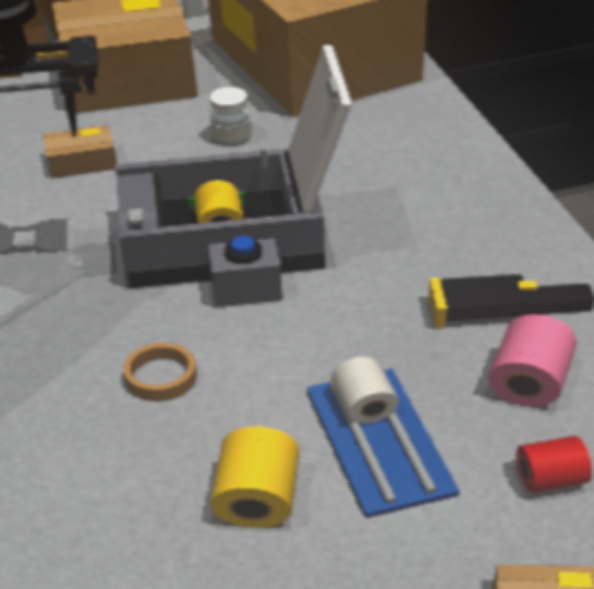

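View pics/top11.png

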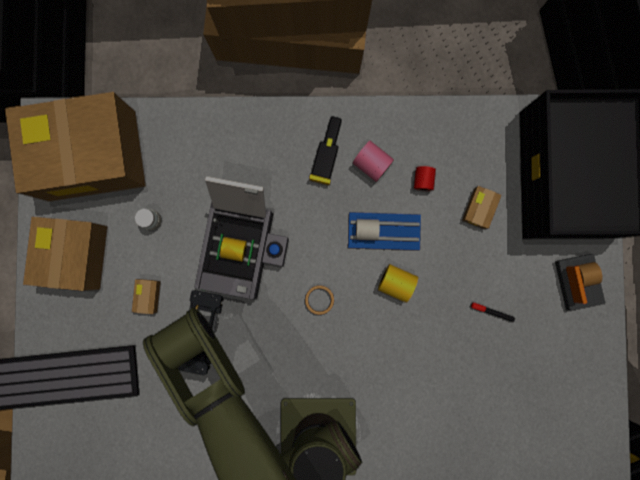

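```bash
python3 -c "
from cell import env
print(env.job_done())"
```

```text
the job is handed in; nothing more can be done
None
```

The yellow roll is loaded and the job is handed in at about 22 s; no verdict was reported.

I pressed the blue button and the cover popped up to about 0.57 rad. I gripped its free edge, eased it back to 1.85 rad at about 0.5 rad/s, and let go with it resting on its stop. Then I lifted the small yellow roll off the rack, set it on the rollers, released it and moved the gripper clear.

**Last checks**
- **Roll position:** in the top view its centre is about 1 mm (printer x) and 2 mm (printer y) from the seat. Its axis is about 0.5° off the printer's y.
- **Roll height:** the depth image puts its top at about 88–90 mm. It met the rollers at the predicted height.
- **Roll seating:** I lowered it in 1 mm steps. The wrist force had risen to about 9 N by the last step, just before release.
- **Cover and the other things:** the cover is still open, and the white roll and everything else look unmoved by eye in both views.
- **Side view:** its flat outline put the roll about 5.6 mm off in y, with a length of 90 mm. That is a parallax effect from viewing at an angle, so I relied on the top view and depth.

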